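# Seat the shredding disc on the food processor's drive studs

### The arm

A 6-joint arm with a two-finger parallel gripper is mounted at the origin on the work surface. World frame = base frame: x ahead of the robot, y to its left, z up, the work surface at z = 0. Lengths are in m, angles in rad, forces in N, time in s.
With the tool pointing down it reaches from about 0.275 to 0.825 m from the base axis. Payload 4.9 kg.
Tool frame: the origin (TCP) lies midway between the tips of the shut fingers; the grasp point (between the pads) lies 19 mm behind it (grip_point_offset is the distance from the TCP to the grasp point, in m); z points along the fingers, y is the line along which they close (so a half turn about z gives the same grasp; the last joint's range is limited). The gripper opens to 85 mm and grips with 20 to 120 N. Pads are 22 mm wide; open, the fingers measure 114 mm over their backs; the gripper's body (76 mm by 85 mm) begins 54 mm behind the grasp point. The pads swing forward as they close: fully open they stand 13 mm farther back than shut.
Start: joints at [1.06, 0.326, -0.193, 1.052, 0, 1.437], TCP at [0.202, 0.511, 0.231] pointing down, gripper open.
Joint ranges: [-2.65, 2.65], [-0.97, 1.79], [-1.3, 1.35], [-1.93, 2.1], [-1.47, 1.37], [-3.14, 3.14]. Speed limits (rad/s): [2.57, 2.57, 3.14, 3.14, 3.14, 3.14].

### API

Orientations are given as a rotation vector (axis times angle).
In Python, from cell import * gives the robot as it stands. Calls block until the motion is done:
- movep(position, orientation): joint-space move of the TCP to a pose.
- move_l(position, velocity=0.15, rot=None, until_force=None): straight line of the TCP; rot=None keeps the orientation; velocity is the mean speed in m/s. With until_force (N) it stops when the force on the tool has changed by that much, and returns True; else False.
- set_joints(angles): joint-space move.
- let_go() and grab(newtons=None): open the fingers fully, or close them until they stop; newtons is the grip in N (None keeps the last).
- sleep(seconds).
- ik(position, orientation): joint angles nearest the present ones, or None.
- get_state(): the state.
- grab_frame(name): name is "scene" or "top"; returns a dict with "img" (480x640x3 uint8, red, green, blue), "fx", "fy", "cx", "cy" (pixels), "cam_to_world" (4x4, takes a point from camera to world coordinates). Camera axes: x right, y down, z forward; pixel columns grow to the right and rows downward; lengths in m; the calibration is good to about 2 mm. A picture is of the moment at which its call begins. There is no depth.
A pose or a line that the arm cannot do raises MotionError and nothing moves.
- sign_off(): hands the job in; it is judged then, once.
Trained networks look in the newest picture that a camera, given by its name, has taken for a name from the list of things; names that differ only in an ending like _2 or _b are one class to them, and where a whole thing is asked for, a point or a joint stands for the part that bears it (a point fixed in the world has none). Each returns a list of dicts, best first, with "score" (0 to 1); they miss things now and then, are a little off and sometimes report something else, mostly with a low value. They report only what shows in the picture. A call takes as long as a camera call. They do not tell look-alikes from the thing itself.
- spot_in(camera, name): "centre" ([column, row] in pixels, amid what is visible of it).
- silhouettes(camera, name): "mask" (480x640 bool, what is visible of it) and "centre" ([column, row] in pixels, amid what is visible of it).
- tip_of(camera, name): "centre" ([column, row] in pixels: a listed point, or the origin of a listed thing).
The state is a dict: "clock": time; "q": joint angles; "joint_velocities": joint speeds; "tau": joint torques, N m; "position": TCP position; "eef_rot": TCP orientation; "contact_force": force on the tool from outside, world axes, zero at the start; "wrist_torque": the same for the moment, N m; "finger_gap": opening from 0.0 (shut) to 1.0 (fully open); "grasp_force": force on a finger pad.
Only numpy, scipy, OpenCV 4.12 (cv2) and the standard library are available. Lean on these libraries where they do the work, as an engineer would, in place of code of your own. Each camera call takes 0.05 s, during which the arm holds its last target. There are 200 camera calls.

### The job

Pick the shredding disc off the cork mat by its red grip and mount it on the food processor's drive plate: rest it lightly on the studs, turn it until all four holes line up, then slide it down fully home, flat on the plate, and let go. Do it gently, neither dropping nor forcing the disc on, and leave the sugar bowl, the cruet and the ladle where they are.

Things in the scene. Friction and masses are not known exactly. Their poses are not given: they have to be found in the camera images.
- disc: Loose aluminium shredding disc, 0.2 to 0.33 kg: plate 120 mm across, 8 mm thick, red bar grip on top. Origin: centre of the underside, z up along its axis. Four through holes, 13 mm wide, nearly square, centred 38 mm from the axis at 45, 135, 225, 315 degrees from its x: the pattern repeats every quarter turn. Starts flat on the mat, underside 6 mm above the counter, at any yaw.
- processor: Fixed white round food processor base (bowl removed), 180 mm across, 85 mm high, dial pod on its +x side; origin: centre of its underside. On top a dark drive plate 110 mm across, 12 mm thick, with four upright studs (see seat). The plate stopped at any angle, which NO pose here tells: find it by feel or by eye. It is stiff (2.5 N m to turn), so it stays put. Over 50 N on the disc is forcing.
- seat (a point): Centre of the drive plate's upper face, 97 mm above the counter; z up, its yaw does not tell the stud angle. Four brass studs stand 12 mm above this face, 9 mm across (top 2 mm tapers to 5 mm), 38 mm from the axis, a quarter turn apart. The disc's origin lies here when fully home, and 12 mm higher while it rests on the stud tips.
- mat: Fixed round cork mat, 156 mm across and 6 mm thick, under the disc at the start. Origin: centre of its underside.
- sugar_bowl: Loose white ceramic sugar bowl with blue lid, 92 mm across, 99 mm high, bystander. Origin: centre of its underside.
- cruet: Loose green glass cruet with clear glass stopper, 70 mm across, 160 mm high, bystander. Origin: centre of its underside.
- ladle: Loose black nylon ladle lying on the counter, bystander: handle from x = -185 to +45 mm, 20 mm wide; cup 84 mm across and 30 mm high centred at x = +85 mm. Origin: underside of the handle near the cup.
- grip (a point): Centre of the top of the disc's red bar grip, on the disc's axis, 46 mm above the underside; axes as the disc. The bar is 48 mm long along x, 24 mm wide along y and rises 38 mm above the plate, with flat upright sides.
Not all that is in view belongs to the job. Several things have the shape of the disc; the one meant has the colours described above.

How it is judged:
By the outcome, as a careful person would: the job done as asked, in the order asked, and still so for the second after the job is handed in, with the robot touching nothing.
It also fails if it takes over 72 s, if anything falls off the work surface, if the arm or the gripper's body presses on something with over 40 N, if the wrist force passes 120 N, or if a joint passes its speed limit or range.

## Working session

There is one attempt and no reset: what is moved stays moved. The work goes in short steps, each a Python script; the robot and the scene stay as the last script left them, time stands still between calls to the robot, and variables do not carry over. Pictures are saved under pics/ and viewed, at most 10 in all, crops included, and the job is handed in when it is done.

```bash
mkdir -p pics; ls
cat > h.py <<'E'
from cell import *
import numpy as np, cv2
from scipy.spatial.transform import Rotation as R
def ray(f,px):
    T=np.array(f["cam_to_world"]); d=T[:3,:3]@np.array([(px[0]-f["cx"])/f["fx"],(px[1]-f["cy"])/f["fy"],1]); return T[:3,3],d
def at_z(f,px,z):
    o,d=ray(f,px); return o+d*(z-o[2])/d[2]
def proj(f,p):
    T=np.linalg.inv(np.array(f["cam_to_world"])); c=T[:3,:3]@np.asarray(p)+T[:3,3]
    return np.array([c[0]/c[2]*f["fx"]+f["cx"],c[1]/c[2]*f["fy"]+f["cy"]])
def down(yaw): # tool z down, tool y axis (closing) at angle yaw+90.. tool x at yaw
    return (R.from_euler('z',yaw)*R.from_euler('x',np.pi)).as_rotvec()
E
python3 - <<'E'
from h import *
fs={}
for c in ("scene","top"):
    f=fs[c]=grab_frame(c); cv2.imwrite(f"pics/{c}0.png",f["img"][:,:,::-1]); print(c,np.round(f["cam_to_world"],3).tolist(),f["fx"])
    for n in ("disc","processor","mat","sugar_bowl","cruet","ladle"):
        print(c,n,[(np.round(d["centre"]).tolist(),round(d["score"],2)) for d in spot_in(c,n)])
    for n in ("grip","seat","disc"):
        print(c,"tip",n,[(np.round(d["centre"],1).tolist(),round(d["score"],2)) for d in tip_of(c,n)])
print(get_state())
E
```

```text
pics
scene [[-0.716, 0.595, -0.365, 1.053], [0.698, 0.598, -0.393, 0.582], [-0.016, -0.537, -0.844, 1.134], [0.0, 0.0, 0.0, 1.0]] 561.5721997626131
scene disc [([421.0, 258.0], 0.95), ([482.0, 337.0], 0.81)]
scene processor [([263.0, 147.0], 0.91)]
scene mat [([415.0, 269.0], 0.92)]
scene sugar_bowl [([368.0, 332.0], 0.94)]
scene cruet [([254.0, 249.0], 0.76)]
scene ladle [([205.0, 193.0], 0.84)]
scene tip grip [([427.2, 246.5], 0.93), ([482.2, 333.0], 0.68)]
scene tip seat [([265.9, 131.1], 0.79), ([425.6, 248.0], 0.24)]
scene tip disc [([419.2, 258.9], 0.91), ([478.8, 334.3], 0.9)]
top [[-0.009, -0.998, 0.055, 0.544], [-1.0, 0.009, -0.0, 0.088], [-0.0, -0.055, -0.998, 1.013], [0.0, 0.0, 0.0, 1.0]] 444.88069253448975
top disc [([141.0, 276.0], 0.96), ([233.0, 304.0], 0.67), ([208.0, 193.0], 0.27)]
top processor [([453.0, 277.0], 0.71)]
top mat [([247.0, 298.0], 0.85)]
top sugar_bowl [([210.0, 195.0], 0.8)]
top cruet [([354.0, 183.0], 0.86)]
top ladle [([458.0, 201.0], 0.92), ([208.0, 194.0], 0.34)]
top tip grip [([233.5, 304.6], 0.81), ([132.1, 279.6], 0.77)]
top tip seat [([459.7, 281.6], 0.91)]
top tip disc [([235.1, 303.1], 0.96), ([141.4, 279.2], 0.67)]
{'clock': 1.0, 'q': array([ 1.05980464e+00,  3.26150490e-01, -1.92607168e-01,  1.05202086e+00,
       -9.43412066e-06,  1.43658600e+00]), 'joint_velocities': array([-4.38435368e-05,  9.17874377e-04,  7.03078133e-04, -1.21303769e-03,
        1.34648690e-03, -2.86893842e-04]), 'tau': array([ 1.47858955e-03, -4.43332100e+01,  2.62762535e+01,  8.67161471e-04,
       -1.58859480e-04, -3.43577753e-06]), 'position': array([0.20236217, 0.51142704, 0.2313051 ]), 'eef_rot': array([5.88349372e-01, 3.08599380e+00, 2.18338838e-05]), 'contact_force': array([ 0.1168002 , -0.05400744, -0.27646375]), 'wrist_torque': array([-0.00425195, -0.01444304,  0.03930664]), 'grasp_force': 0.0, 'finger_gap': 1.0002467740270706}
```

View pics/scene0.png

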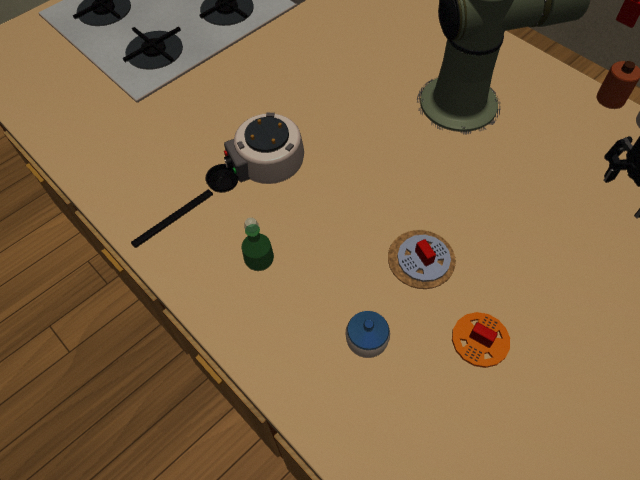

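View pics/top0.png

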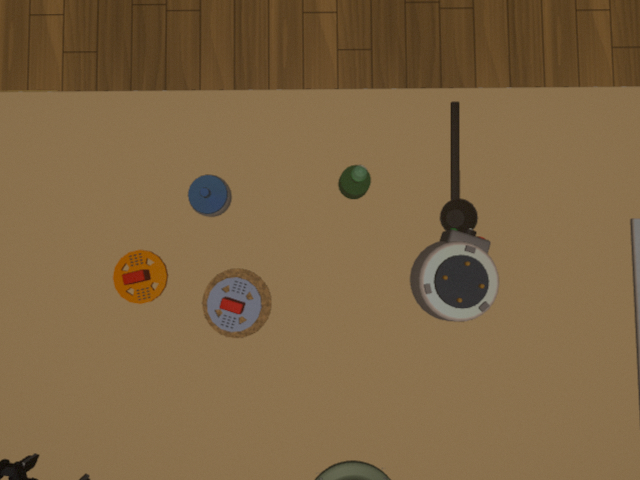

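The scene picture shows two look-alike discs. The aluminium one is on the cork mat with a red grip (scene 421,258; top 233,304). The orange one lies on the counter (scene 482,337; top 140,276). I choose the aluminium one on the mat. The studs show as brass dots on the drive plate (top ~461,282). Next I measure and check in a close crop.

```bash
cat > m.py <<'E'
from h import *
def blobs(m,amin):
    n,l,s,c=cv2.connectedComponentsWithStats(m.astype(np.uint8)); return [(c[i],s[i,4]) for i in range(1,n) if s[i,4]>=amin]
def near(c,rad):
    yy,xx=np.mgrid[:480,:640]; return np.hypot(xx-c[0],yy-c[1])<rad
def centroid_blobs(f,c,rad,sel,z,amin=2):
    hsv=cv2.cvtColor(f["img"],cv2.COLOR_RGB2HSV).astype(int); m=near(c,rad)&sel(hsv)
    n,l=cv2.connectedComponents(m.astype(np.uint8),connectivity=8); out=[]
    for i in range(1,n):
        ys,xs=np.where(l==i)
        if len(xs)<amin: continue
        w=hsv[ys,xs,2]*hsv[ys,xs,1]+1.
        p=[(xs*w).sum()/w.sum(),(ys*w).sum()/w.sum()]; out.append((np.round(p,1).tolist(),len(xs),np.round(at_z(f,p,z),4)[:2].tolist()))
    return out
E
python3 - <<'E'
from m import *
F={c:grab_frame(c) for c in ("top","scene")}
cs={"top":((233,304),(461,281)),"scene":((424,256),(267,133))}
tiles=[]
for c,f in F.items():
    a,b=cs[c]
    print(c,"red",centroid_blobs(f,a,25,lambda h:((h[...,0]<8)|(h[...,0]>172))&(h[...,1]>170)&(h[...,2]>60),.052,10))
    print(c,"redtop",centroid_blobs(f,a,25,lambda h:((h[...,0]<8)|(h[...,0]>172))&(h[...,1]>170)&(h[...,2]>190),.052,10))
    print(c,"holes",centroid_blobs(f,a,27,lambda h:(h[...,0]>8)&(h[...,0]<30)&(h[...,1]>60),.014))
    print(c,"studs",centroid_blobs(f,b,24,lambda h:(h[...,0]>8)&(h[...,0]<30)&(h[...,1]>80)&(h[...,2]>70),.108))
    for p in (a,b):
        t=f["img"][p[1]-36:p[1]+36,p[0]-48:p[0]+48]; tiles.append(cv2.resize(t,(400,300),interpolation=cv2.INTER_CUBIC))
im=np.vstack([np.hstack(tiles[:2]),np.hstack(tiles[2:])]); cv2.imwrite("pics/crop1.png",im[:,:,::-1])
for c,n in (("top","processor"),("scene","processor")): print(at_z(F[c],tip_of(c,"seat")[0]["centre"],.097))
for c,n in (("top",1),("scene",0)): 
    for d in tip_of(c,"grip"): print(c,at_z(F[c],d["centre"],.052))
E
```

```text
top red [([231.1, 305.6], 235, [0.4522, 0.2586])]
top redtop []
top holes [([214.0, 285.0], 3, [0.4947, 0.3038]), ([225.8, 288.6], 30, [0.4866, 0.2773]), ([210.5, 289.5], 2, [0.4848, 0.3115]), ([249.1, 296.0], 32, [0.4696, 0.2252]), ([208.0, 294.4], 2, [0.4739, 0.3171]), ([207.0, 297.4], 2, [0.4673, 0.3193]), ([218.4, 311.9], 32, [0.4351, 0.2937]), ([241.6, 319.5], 35, [0.4177, 0.242])]
top studs [([467.1, 263.2], 20, [0.5391, -0.2304]), ([445.0, 277.1], 21, [0.5113, -0.1848]), ([481.7, 285.7], 20, [0.4932, -0.2588]), ([459.4, 299.8], 20, [0.4653, -0.2129])]
scene red [([426.0, 248.6], 187, [0.4566, 0.2617])]
scene redtop []
scene holes [([428.7, 236.2], 247, [0.4054, 0.233]), ([429.4, 243.6], 4, [0.4198, 0.2474]), ([399.0, 246.4], 2, [0.4755, 0.2026]), ([398.0, 249.4], 2, [0.4833, 0.2064]), ([407.2, 252.5], 24, [0.4744, 0.2268]), ([398.0, 262.1], 3, [0.5085, 0.229]), ([440.1, 261.8], 24, [0.4397, 0.296]), ([450.0, 262.6], 2, [0.4254, 0.3131]), ([417.1, 278.3], 100, [0.5092, 0.2868]), ([419.7, 271.1], 23, [0.491, 0.2791]), ([443.1, 274.9], 3, [0.4612, 0.3224])]
scene studs [([264.9, 112.3], 97, [0.4687, -0.2658]), ([258.8, 120.0], 10, [0.4967, -0.2567]), ([279.2, 123.6], 9, [0.4687, -0.2116]), ([252.0, 135.7], 7, [0.5424, -0.229]), ([273.0, 139.6], 8, [0.5144, -0.183])]
[ 0.50225754 -0.21957235  0.097     ]
[ 0.50231755 -0.23615233  0.097     ]
top [0.51956859 0.473332   0.052     ]
top [0.44733179 0.25418306 0.052     ]
top [0.69139456 0.30248399 0.052     ]
scene [0.52655784 0.47514249 0.052     ]
scene [0.44598846 0.26209189 0.052     ]
```

View pics/crop1.png

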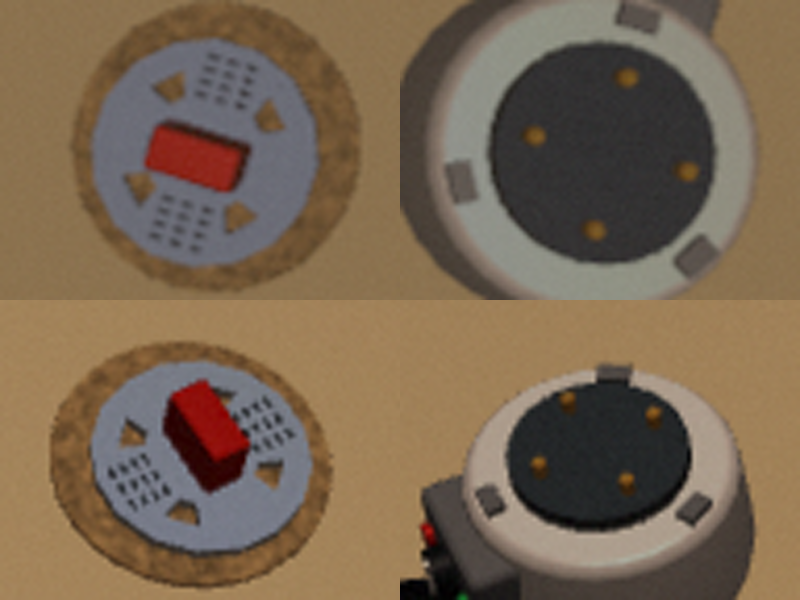

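The crop confirms the choice: silver plate, red bar, cork showing through four holes. Centres and radii check out, with holes at 38.6 mm and studs at 37.9 mm. Disc at about (0.4535, 0.260), bar x at 71.9°. Studs centred at about (0.503, -0.2215), at 76.4° mod 90. Now the grasp.

Run:
```python
from h import *
y=np.radians(-108.1); c=[.4535,.260]
movep(c+[.15],down(y)); s=get_state(); print(np.round(s["q"],2),s["clock"])
print(move_l(c+[.021],.08,until_force=6)); s=get_state(); print(s["position"],s["contact_force"])
grab(50); s=get_state(); print(s["finger_gap"],s["finger_gap"]*85,s["grasp_force"],s["contact_force"],s["wrist_torque"])
move_l(c+[.08],.06); sleep(.4); s=get_state(); print(s["position"],s["finger_gap"],s["contact_force"],s["wrist_torque"],s["clock"])
tiles=[]
for n,p in (("top",(232,304)),("scene",(424,235))):
    f=grab_frame(n); t=f["img"][p[1]-45:p[1]+45,p[0]-60:p[0]+60]; tiles.append(cv2.resize(t,(400,300),interpolation=cv2.INTER_CUBIC)); cv2.imwrite(f"pics/{n}1.png",f["img"][:,:,::-1])
cv2.imwrite("pics/crop2.png",np.hstack(tiles)[:,:,::-1])
```

```text
[ 0.38  0.35 -0.39  0.84  0.   -0.88] 3.2917
False
[0.45389492 0.26016027 0.02144903] [0.402655   0.22420715 0.5249876 ]
0.2738123819844368 23.274052468677127 50.14891862869263 [-0.56553578 -0.50951715  2.29089487] [-0.11562478 -0.03559278 -0.01826551]
[0.45341206 0.25998026 0.07987126] 0.2798825662391228 [ 0.21285272 -0.16276598 -1.82215831] [ 0.03362666 -0.00613284  0.0184369 ] 7.1833
```

View pics/crop2.png

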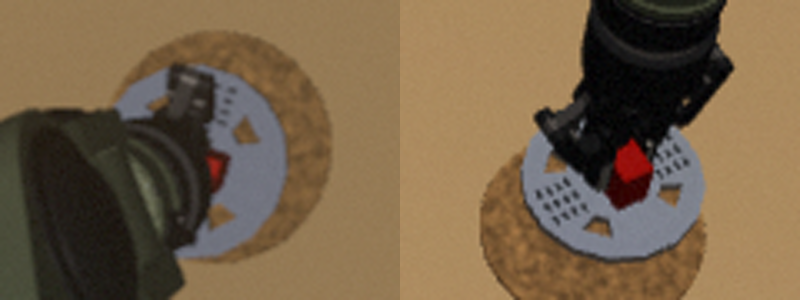

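The disc is held square across its bar, level, with three holes visible in the scene view. I measure its centre in hand.

Run:
```python
from m import *
for n,p,r in (("scene",(427,238),34),("top",(232,304),34)):
    f=grab_frame(n); print(n,[b for b in centroid_blobs(f,p,r,lambda h:(h[...,0]>8)&(h[...,0]<30)&(h[...,1]>60),.0725,8) if b[1]<80], proj(f,[.4535,.26,.0725]))
```

```text
scene [([410.0, 239.2], 27, [0.4744, 0.227]), ([444.7, 248.4], 28, [0.4385, 0.2963]), ([423.4, 258.0], 26, [0.4902, 0.2794])] [427.53328707 242.47324009]
top [([245.0, 298.6], 34, [0.4686, 0.2258])] [228.74590493 305.96549341]
```

Run:
```python
from h import *
c=[.5027,-.2217]; y=np.radians(-128.6)
move_l([.4535,.26,.20],.12)
movep(c+[.20],down(y)); move_l(c+[.135],.08); sleep(.3)
s=get_state(); print(s["position"],s["contact_force"],s["clock"])
print(move_l(c+[.119],.012,until_force=3)); s=get_state(); print(s["position"],s["contact_force"],s["wrist_torque"],s["clock"],np.round(s["q"],2))
```

```text
[ 0.5028967  -0.22182859  0.13537877] [-0.63733878 -0.47689919 -2.01042858] 11.5667
True
[ 0.50266432 -0.22166996  0.12415633] [-1.00761165  0.37084147  5.35831475] [ 0.03084076  0.08239771 -0.00140943] 12.4583 [-0.55  0.42 -0.35  0.8  -0.   -1.45]
```

Contact came at the expected stud-tip height. Now I turn it lightly, feeling for the drop.

Run:
```python
from h import *
c=[.5027,-.2217]; z=.1240
def rep(a):
    s=get_state(); print(a,np.round(s["position"][2],5),np.round(s["contact_force"],1),np.round(s["wrist_torque"],2),round(s["clock"],1)); return s
for a in (-133.6,-138.6,-142.6,-144.6,-145.6,-146.6,-147.6,-148.6):
    move_l(c+[z],.02,rot=down(np.radians(a))); s=rep(a)
    fz=s["contact_force"][2]+2
    if fz>8: z+=.0003
    elif fz<3: z-=.0003
    if fz>25: break
```

```text
-133.6 0.12421 [0.9 0.1 1.3] [-0.04 -0.03 -0.09] 12.7
-138.6 0.12416 [-0.4 -0.4  1.1] [-0.02 -0.06 -0.07] 13.0
-142.6 0.12386 [ 0.6 -0.6  0.5] [-0.01 -0.06  0.01] 13.2
-144.6 0.12344 [ 0.7  0.5 -1.5] [-0.04 -0.08 -0.03] 13.5
-145.6 0.12318 [-0.6  0.  -2.4] [-0.02 -0.01  0.01] 13.7
-146.6 0.12301 [ 0.1 -0.5 -1.8] [0.   0.03 0.04] 14.0
-147.6 0.12277 [-0.3  0.2 -2.4] [-0.02 -0.   -0.  ] 14.2
-148.6 0.12249 [-0.3  0.8 -1.5] [-0.03 -0.04 -0.03] 14.5
```

Run:
```python
from h import *
c=[.5027,-.2217]
print(move_l(c+[.1095],.012,until_force=5)); s=get_state(); print(s["position"],s["contact_force"],s["wrist_torque"],s["clock"])
```

```text
True
[ 0.5025941  -0.22163965  0.11219254] [-0.3864427  -0.91271963  4.18322717] [ 0.00102205  0.00727801 -0.04175142] 15.275
```

It went the full 12 mm with no side force. Now release, retreat and check.

Run:
```python
from h import *
let_go(); sleep(.3); s=get_state(); print(s["contact_force"],s["finger_gap"])
move_l([.5027,-.2217,.24],.06); movep([.40,.05,.30],down(np.radians(-120))); sleep(.3)
tiles=[]
for n,p in (("top",(459,281)),("scene",(267,133))):
    f=grab_frame(n); t=f["img"][p[1]-45:p[1]+45,p[0]-60:p[0]+60]; tiles.append(cv2.resize(t,(400,300),interpolation=cv2.INTER_CUBIC))
    for o in ("sugar_bowl","cruet","ladle"): print(n,o,[np.round(d["centre"]).tolist() for d in spot_in(n,o)[:1]])
cv2.imwrite("pics/crop3.png",np.hstack(tiles)[:,:,::-1]); print(get_state()["clock"])
```

```text
[ 0.09911849  0.44118946 -0.17151891] 1.0013583412807712
top sugar_bowl [[206.0, 193.0]]
top cruet [[354.0, 184.0]]
top ladle [[458.0, 202.0]]
scene sugar_bowl [[368.0, 333.0]]
scene cruet [[252.0, 249.0]]
scene ladle [[206.0, 191.0]]
20.3417
```

View pics/crop3.png

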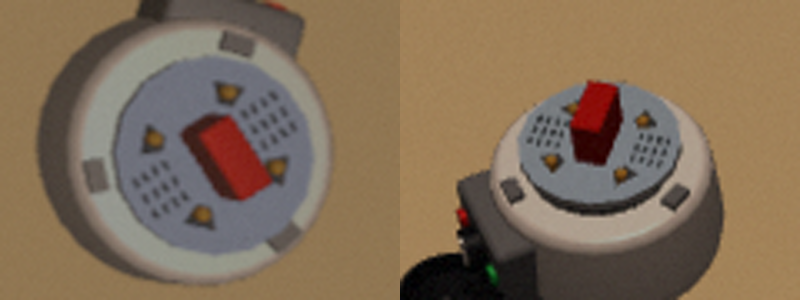

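The crop shows the disc flat on the plate with all four brass studs standing through its holes (left tile about 228,92; 153,138; 275,168; 202,214). The bystanders have not moved.

```bash
python3 -c "
from cell import *
print(sign_off())"
```

```text
the job is handed in; nothing more can be done
None
```

The shredding disc is fully home and flat on the drive plate with all four studs through its holes. It was released gently with the sugar bowl, cruet and ladle left in place, and the job was handed in at about 20 s.

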